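Roll two round blanks onto the marking-out line

TASK

Two round aluminium blanks lie on the rubber bench mat, one on each side of the white line. With the fingertips, push each one sideways so that it rolls - it must turn, not skid - onto the line and comes to rest centred along it, the two in a row ready for marking out. Do not pick up or lift the blanks, and leave the bushing, the nut, the wooden block and the brush where they are.

Things in the scene. Friction and masses are not known exactly. Their poses are not given: they have to be found in the camera images.
- line (a point): Middle of the straight white line painted on the fixed black rubber bench mat (mat 320 x 340 mm, 6 mm thick, lying on the bench). The line is 300 mm long, 4 mm wide and flat. The point lies on the mat's upper surface, 6 mm above the bench; x runs along the line, y across it, z up.
- thick_bar: Loose aluminium round bar lying on the mat roughly along the line: diameter 50 mm, length 80 mm, about 0.4 kg. Origin at its centre (25 mm above the mat); x is its own axis; y and z turn with it as it rolls (z up at the start). Starts 55 to 90 mm to one side of the line. The rubber brakes its rolling: let go at 50 mm/s it stops within about 5 mm.
- thin_bar: As the thick bar, but diameter 36 mm, length 110 mm, about 0.3 kg; origin at its centre (18 mm above the mat). Starts 55 to 90 mm to the other side of the line and beside its other half, so each bar has its own half of the line; which bar is where varies. A fingertip pushed slowly and level against the side of either bar makes it roll rather than skid.
- bushing: Bystander: loose brass bushing standing on the mat beyond the line from one of the bars, about 130 mm from the line; flange diameter 40 mm, 45 mm tall; origin at the centre of its underside.
- nut: Bystander: loose steel hexagon nut lying on the mat beyond the line from the other bar, about 130 mm from the line; 36 mm over the corners, 22 mm tall; origin at the centre of its underside.
- wood_block: Bystander: loose wooden block on the bench left of the mat, 50 x 140 x 40 mm; origin at the centre of its underside.
- brush: Bystander: loose brush lying on the bench right of the mat, about 200 mm long; origin under its middle.
Mind the look-alikes: they are no part of the job. Leave any orange or pink look-alike of the thick_bar alone. What is shaped like the thin_bar but red or turquoise is not meant.

How it is judged:
At the end, for the whole second after the job is handed in: Both bars rest on the mat over the line: each centre within 7 mm of it sideways and 100 mm of its middle lengthwise, axis within 8 degrees of it, and each bar turned so that the side that was up at the start now leans more than 28 degrees from up, as rolling brings about (y of thick_bar in the frame of line between -0.007 and 0.007 m and x of thick_bar in the frame of line between -0.1 and 0.1 m and angle between the x axis of each of thick_bar, thin_bar and the x axis of line, either way round below 0.14 rad and height (world z) of thick_bar between 0.027 and 0.035 m and angle between each of thick_bar, thin_bar's own z axis and vertical above 0.5 rad and linear speed of each of thick_bar, thin_bar below 0.01 m/s and angular speed of each of thick_bar, thin_bar below 0.3 rad/s and y of thin_bar in the frame of line between -0.007 and 0.007 m and x of thin_bar in the frame of line between -0.1 and 0.1 m and height (world z) of thin_bar between 0.02 and 0.028 m); the robot touches nothing.
It fails at once if a bar is lifted off the mat (height (world z) of thick_bar above 0.043 m or height (world z) of thin_bar above 0.036 m).
It fails at once if the bushing, nut, wooden block or brush is moved more than 10 mm (distance of any of bushing, nut, wood_block, brush from where it was at the start of the episode above 0.01 m).
It also fails if it takes over 48 s, if anything falls off the work surface, if the arm or the gripper's body presses on something with over 40 N, if the wrist force passes 120 N, or if a joint passes its speed limit or range.

ROBOT

A 6-joint arm with a two-finger parallel gripper is mounted at the origin on the work surface. World frame = base frame: x ahead of the robot, y to its left, z up, the work surface at z = 0. Lengths are in m, angles in rad, forces in N, time in s.
With the tool pointing down it reaches from about 0.3 to 0.775 m from the base axis. Payload 14.6 kg.
Tool frame: the origin (TCP) lies midway between the tips of the shut fingers; the grasp point (between the pads) lies 19 mm behind it (ctrl.grip_depth is the z of the grasp point in the tool frame, in m); z points along the fingers, y is the line along which they close (so a half turn about z gives the same grasp; the last joint's range is limited). The gripper opens to 94 mm and grips with 3 to 60 N. Pads are 16 mm wide; open, the fingers measure 119 mm over their backs; the gripper's body (75 mm by 177 mm) begins 78 mm behind the grasp point.
Start: joints at [-1.389, 0.3, 1.521, -0, 1.321, -0.067], TCP at [0.135, -0.533, 0.205] pointing down, gripper open.
Joint ranges: [-3.03, 3.03], [-0.79, 2.21], [0.23, 2.52], [-1.04, 4.18], [0, 3.07], [-2.55, 2.55]. Speed limits (rad/s): [2.22, 2.22, 2.57, 3.14, 3.14, 3.14].

INTERFACE

Orientations are given as [roll, pitch, yaw] about the fixed x, y, z axes, in that order (R = Rz(yaw) Ry(pitch) Rx(roll)).
In Python, from station import ctrl gives the robot as it stands. The module is installed in compiled form; this text tells all that it offers.
- The arm moves only by the tool carry_out, never from a script. Its argument "commands" is a list of rows, each a list of 3 entries, a list of its own where there are three numbers: the closure, from 0 (fully open) to 1 (shut), then the shift along the tool's x, y, z in mm, then the turn, a rotation vector about the tool's x, y, z in rad. In form: [[gripper, [tx, ty, tz], [wx, wy, wz]], ...]. A call has 1 to 10 rows; each row shifts and turns the commanded pose from where the row before left it, along the tool's axes as they then stand; what a row does not reach is not made up. A row lasts 1/8 s, in which the tool goes at most 62.5 mm and 10.7 degrees, less where a joint would pass 70% of its speed; a pose out of reach is approached as far as the arm can. A call with a gripper value outside its range is refused whole. The fingers move at their own pace and stop on an object; "squeeze" is the grip in N (left out, the last holds). Time passes only in rows, so rows that do not move let the fingers close. It gives the time, the measured TCP pose, the force, the opening and the grip force at its end, in the units of the state.
- ctrl.get_obs(): the state, without advancing time (a new reading comes with each control period).
- ctrl.camera(name): name is "scene" or "top"; returns a dict with "img" (480x640x3 uint8, blue, green, red), "camera_matrix" (3x3 intrinsics, pixels), "rvec" (rotation vector, rad) and "tvec" (3), from world to camera coordinates, as OpenCV has them. Camera axes: x right, y down, z forward; pixel columns grow to the right and rows downward; lengths in m; the calibration is good to about 2 mm. A picture is of the moment at which its call begins. There is no depth.
- ctrl.hand_in(): hands the job in; it is judged then, once.
Trained networks look in the newest picture that a camera, given by its name, has taken for a name from the list of things; names that differ only in an ending like _2 or _b are one class to them, and where a whole thing is asked for, a point or a joint stands for the part that bears it (a point fixed in the world has none). Each returns a list of dicts, best first, with "score" (0 to 1); they miss things now and then, are a little off and sometimes report something else, mostly with a low value. They report only what shows in the picture. A call takes as long as a camera call. They do not tell look-alikes from the thing itself.
- ctrl.outline_of(thing, camera): "region" (480x640 bool, what is visible of it).
- ctrl.place_of(thing, camera): "at" ([x, y, z] in m, in world coordinates, good to about 4 mm: a listed point, or the origin of a listed thing).
The state is a dict: "time_s": time; "qpos": joint angles; "joint_vel": joint speeds; "tau": joint torques, N m; "ee_pos": TCP position; "eef_rot": TCP orientation; "force": force on the tool from outside, world axes, zero at the start; "moment": the same for the moment, N m; "grip_width": finger opening in m; "grip_force": force on a finger pad.
Only numpy, scipy, OpenCV 4.12 (cv2) and the standard library are available. Lean on these libraries where they do the work, as an engineer would, in place of code of your own. Each camera call takes 0.05 s, during which the arm holds its last target. There are 200 camera calls.

## Working session

There is one attempt and no reset: what is moved stays moved. The work goes in short steps, Python scripts to look and compute and a tool call to move; the robot and the scene stay as the last step left them, time stands still between calls to the robot, and variables do not carry over. Pictures are saved under pics/ and viewed, at most 10 in all, crops included, and the job is handed in when it is done.

Besides the shell and the picture viewer there is one more tool, called by a JSON object that holds its "name" and its "arguments". carry_out: Moves the arm, as the interface text tells. Its arguments: {"type":"object","properties":{"commands":{"type":"array","items":{"type":"array"}},"squeeze":{"type":"number"}},"required":["commands"]}

```bash
mkdir -p pics; python3 - <<'E'
from station import ctrl
import cv2,numpy as np
o=ctrl.get_obs();print(o['ee_pos'],o['eef_rot'],o['time_s'],o['grip_width'])
for c in ['top','scene']:
    im=ctrl.camera(c);cv2.imwrite(f'pics/{c}0.png',im['img'])
    for t in ['line','thick_bar','thin_bar','bushing','nut','wood_block','brush']:
        print(c,t,[(np.round(d['at'],3).tolist(),round(d['score'],2)) for d in ctrl.place_of(t,c)][:4])
E
```

```text
[ 0.13538042 -0.53281905  0.20488578] [-3.14045846e+00 -3.66705440e-05  2.48813468e-01] 0.0 0.09414417322213016
top line [([0.556, 0.081, 0.006], 0.82)]
top thick_bar [([0.63, -0.008, 0.032], 0.97), ([0.634, -0.176, 0.023], 0.75), ([0.812, -0.008, 0.026], 0.73)]
top thin_bar [([0.657, 0.346, 0.015], 0.87), ([0.274, 0.217, 0.017], 0.83)]
top bushing [([0.488, -0.05, 0.011], 0.75), ([0.485, 0.162, 0.024], 0.45)]
top nut [([0.653, 0.209, 0.004], 0.75)]
top wood_block [([0.498, 0.407, -0.001], 0.87)]
top brush [([0.482, -0.428, -0.0], 0.63)]
scene line [([0.556, 0.072, 0.009], 0.59), ([0.655, 0.199, 0.008], 0.3)]
scene thick_bar [([0.633, -0.171, 0.026], 0.88), ([0.627, -0.005, 0.033], 0.82), ([0.814, -0.001, 0.025], 0.68)]
scene thin_bar [([0.275, 0.218, 0.021], 0.86), ([0.489, 0.165, 0.028], 0.76), ([0.657, 0.344, 0.016], 0.64), ([0.501, 0.41, 0.002], 0.22)]
scene bushing [([0.485, -0.05, 0.011], 0.68)]
scene nut [([0.656, 0.2, 0.007], 0.66)]
scene wood_block [([0.5, 0.408, -0.001], 0.93)]
scene brush [([0.478, -0.429, -0.0], 0.84)]
```

View pics/top0.png

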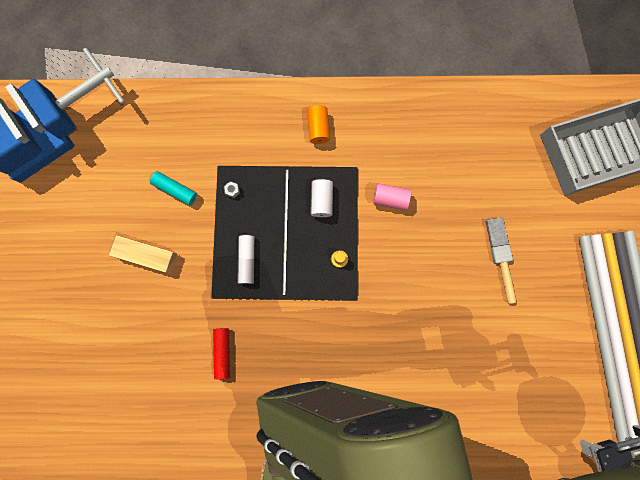

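View pics/scene0.png

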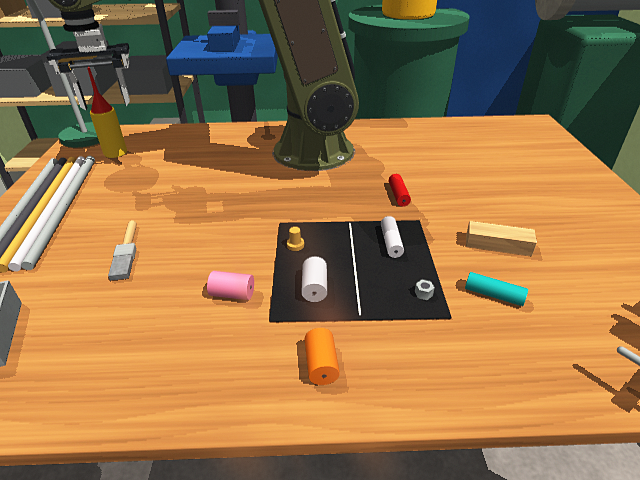

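The candidates for thick_bar in the top view are the white bar at (322,198), orange at (318,124) and pink at (393,197). For thin_bar they are white at (246,259), turquoise at (173,188) and red at (221,354). I choose the two white ones on the mat. The line runs along column 287, the bushing is at (340,259) and the nut at (232,189).

```bash
cat > h.py <<'E'
from station import ctrl
import cv2,numpy as np
from scipy.optimize import minimize
DIM={'thick_bar':(.025,.08),'thin_bar':(.018,.11)}
def proj(c,P): return cv2.projectPoints(np.asarray(P,float).reshape(-1,3),c['rvec'],c['tvec'],c['camera_matrix'],None)[0].reshape(-1,2)
def back(c,uv,z):
    R=cv2.Rodrigues(c['rvec'])[0];o=-R.T@np.ravel(c['tvec'])
    d=(R.T@np.linalg.inv(c['camera_matrix'])@np.c_[uv,np.ones(len(uv))].T).T
    return o+d*((z-o[2])/d[:,2])[:,None]
def masks(cams,guess):   # white things near guess (x,y), 8x upsampled crop
    pass
def fit(cams,thing,g):
    r,L=DIM[thing];S=6;data=[]
    for n,c in cams.items():
        u,v=proj(c,[g[0],g[1],.006+r])[0];x0,y0=int(u)-45,int(v)-45
        best=None
        for d in ctrl.outline_of(thing,n):
            m=d['region'];ys,xs=np.nonzero(m)
            if abs(xs.mean()-u)<14 and abs(ys.mean()-v)<14: best=m;break
        if best is None: print('no outline',thing,n);continue
        m=cv2.resize(best[y0:y0+90,x0:x0+90].astype(np.float32),None,fx=S,fy=S,interpolation=cv2.INTER_LINEAR)
        data.append((n,c,x0,y0,(m>.5)))
    t=np.linspace(0,2*np.pi,40)
    def cost(p,D):
        e=0;a=np.array([np.cos(p[2]),np.sin(p[2]),0]);b=np.array([-a[1],a[0],0])
        for n,c,x0,y0,m in D:
            P=[np.array([p[0],p[1],.006+r])+s*L/2*a+np.outer(np.cos(t),b)*r+np.outer(np.sin(t),[0,0,1])*r for s in(-1,1)]
            q=((proj(c,np.vstack(P))-[x0,y0]+.5)*S-.5)
            im=np.zeros(m.shape,np.uint8);cv2.fillConvexPoly(im,cv2.convexHull(np.round(q*16).astype(np.int32)),1,shift=4)
            e+=1-(im.astype(bool)&m).sum()/(im.astype(bool)|m).sum()
        return e
    for D in [[d] for d in data]+[data]:
        s=minimize(cost,[*g,0.],(D,),method='Nelder-Mead',options=dict(initial_simplex=np.array([[*g,0],[g[0]+.006,g[1],0],[g[0],g[1]+.006,0],[g[0],g[1],.08]]),xatol=1e-4,fatol=1e-4))
        print(thing,[d[0] for d in D],np.round(s.x,4),round(s.fun,3))
    return s.x
def line(c,n):
    a,b=proj(c,[[.42,.077,.006],[.70,.077,.006]])
    R=c['img'].min(2).astype(float);pts=[]
    for v in range(int(min(a[1],b[1]))+3,int(max(a[1],b[1]))-3):
        u=a[0]+(b[0]-a[0])*(v-a[1])/(b[1]-a[1]);xs=np.arange(int(u)-9,int(u)+10)
        w=np.clip(R[v,xs]-90,0,None)
        if w.sum()>30 and (w>0).sum()<=5: pts.append([(w*xs).sum()/w.sum(),v])
    X=back(c,np.array(pts),.006);k=np.polyfit(X[:,0]-.556,X[:,1],1)
    print(n,'line: yaw',round(k[0],4),'y at x=.556',round(k[1],4),'x',X[:,0].min().round(3),X[:,0].max().round(3),len(pts));return k
E
python3 - <<'E'
from h import *
cams={n:ctrl.camera(n) for n in('top','scene')}
for n,c in cams.items(): line(c,n)
fit(cams,'thick_bar',(.63,-.006)); fit(cams,'thin_bar',(.487,.163))
c=cams['top']['img'][150:310,200:370];cv2.imwrite('pics/crop.png',cv2.resize(c,None,fx=3.5,fy=3.5))
E
```

```text
top line: yaw -0.0176 y at x=.556 0.078 x 0.431 0.693 110
scene line: yaw -0.0177 y at x=.556 0.0776 x 0.432 0.689 80
thick_bar ['top'] [ 0.6294 -0.0087 -0.0143] 0.061
thick_bar ['scene'] [ 0.6268 -0.0086 -0.0214] 0.057
thick_bar ['top', 'scene'] [ 0.6285 -0.0086 -0.0264] 0.13
thin_bar ['top'] [0.4874 0.1681 0.0144] 0.08
thin_bar ['scene'] [ 0.4845  0.1672 -0.003 ] 0.043
thin_bar ['top', 'scene'] [ 0.4866  0.1672 -0.0064] 0.147
```

View pics/crop.png

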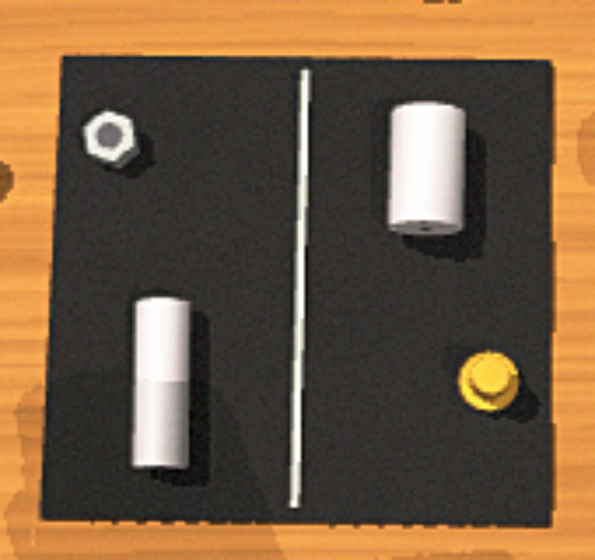

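The crop confirms it: the white thick bar is at top-view pixel (322,198), the white thin bar at (246,259), with the line between them and the nut and bushing beyond it. I'll push with the two fingers part-open and spread along the bar's axis, so there are two contact points. First I turn the tool.

{"name": "carry_out", "arguments": {"commands": [[0.57,[0,0,0],[0,0,-0.186]],[0.57,[0,0,0],[0,0,-0.186]],[0.57,[0,0,0],[0,0,-0.186]],[0.57,[0,0,0],[0,0,-0.186]],[0.57,[0,0,0],[0,0,-0.186]],[0.57,[0,0,0],[0,0,-0.186]],[0.57,[0,0,0],[0,0,-0.186]]]}}

```text
time_s: 1.98
ee_pos: [0.1354, -0.5331, 0.2055]
eef_rot: [3.142, 0.0, 1.557]
force: [1.0, -0.2, -0.2]
grip_width: 0.0405
grip_force: 0.0
```

{"name": "carry_out", "arguments": {"commands": [[0.57,[35,45,0],[0,0,0]],[0.57,[35,45,0],[0,0,0]],[0.57,[35,45,0],[0,0,0]],[0.57,[35,45,0],[0,0,0]],[0.57,[35,45,0],[0,0,0]],[0.57,[35,45,0],[0,0,0]],[0.57,[35,45,0],[0,0,0]],[0.57,[35,45,0],[0,0,0]],[0.57,[35,40,0],[0,0,0]],[0.57,[35,40,0],[0,0,0]]]}}

```text
time_s: 3.22
ee_pos: [0.5836, -0.1906, 0.2055]
eef_rot: [3.141, 0.0, 1.551]
force: [0.2, -1.5, 0.2]
grip_width: 0.0402
grip_force: 0.0
```

{"name": "carry_out", "arguments": {"commands": [[0.57,[41,14,0],[0,0,0]],[0.57,[41,14,0],[0,0,0]],[0.57,[41,15,0],[0,0,0]],[0.57,[0,0,45],[0,0,0]],[0.57,[0,0,45],[0,0,0]],[0.57,[0,0,45],[0,0,0]],[0.57,[0,0,35],[0,0,0]],[0.57,[0,0,15],[0,0,0]],[0.57,[0,0,5],[0,0,0]],[0.57,[0,0,0],[0,0,0]]]}}

```text
time_s: 4.47
ee_pos: [0.6284, -0.0699, 0.0165]
eef_rot: [3.14, 0.0, 1.551]
force: [-0.0, -0.4, 1.1]
grip_width: 0.0405
grip_force: 0.0
```

```bash
python3 - <<'E'
from station import ctrl
import cv2
c=ctrl.camera('scene')['img'][190:350,190:460];cv2.imwrite('pics/s1.png',cv2.resize(c,None,fx=2.9,fy=2.9))
E
```

```text
(no output)
```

View pics/s1.png

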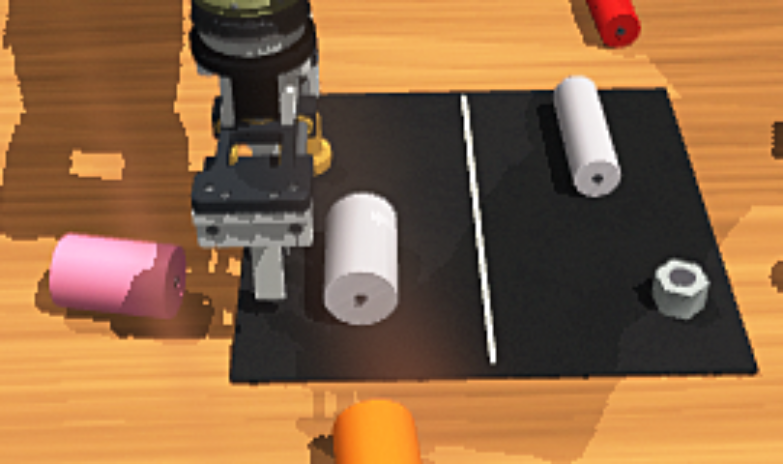

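The fingers stand just beyond the thick bar (crop ~(270,270), bar at (360,260)), and the bushing is clear. I'll push slowly.

{"name": "carry_out", "arguments": {"commands": [[0.57,[10,0,0],[0,0,0]],[0.57,[10,0,0],[0,0,0]],[0.57,[2.5,0,0],[0,0,0]],[0.57,[2.5,0,0],[0,0,0]],[0.57,[2.5,0,0],[0,0,0]],[0.57,[2.5,0,0],[0,0,0]],[0.57,[2.5,0,0],[0,0,0]],[0.57,[2.5,0,0],[0,0,0]],[0.57,[2.5,0,0],[0,0,0]],[0.57,[2.5,0,0],[0,0,0]]]}}

```text
time_s: 5.78
ee_pos: [0.6286, -0.0297, 0.0154]
eef_rot: [-3.142, -0.0, 1.551]
force: [1.6, -0.0, 0.8]
grip_width: 0.0405
grip_force: 0.1
```

{"name": "carry_out", "arguments": {"commands": [[0.57,[2.5,0,0],[0,0,0]],[0.57,[2.5,0,0],[0,0,0]],[0.57,[2.5,0,0],[0,0,0]],[0.57,[2.5,0,0],[0,0,0]],[0.57,[2.5,0,0],[0,0,0]],[0.57,[2.5,0,0],[0,0,0]],[0.57,[2.5,0,0],[0,0,0]],[0.57,[2.5,0,0],[0,0,0]]]}}

```text
time_s: 6.78
ee_pos: [0.629, -0.0096, 0.0154]
eef_rot: [3.142, 0.0, 1.551]
force: [0.3, -0.3, 0.9]
grip_width: 0.0404
grip_force: 0.1
```

```bash
python3 - <<'E'
from h import *
cams={n:ctrl.camera(n) for n in('top','scene')}
print(ctrl.get_obs()['ee_pos'])
fit(cams,'thick_bar',(.63,.023))
c=cams['scene']['img'][190:350,190:460];cv2.imwrite('pics/s2.png',cv2.resize(c,None,fx=2.9,fy=2.9))
E
```

```text
[ 0.62897124 -0.00951633  0.01542158]
no outline thick_bar top
no outline thick_bar scene
thick_bar [] [0.63  0.023 0.   ] 0.0
```

View pics/s2.png

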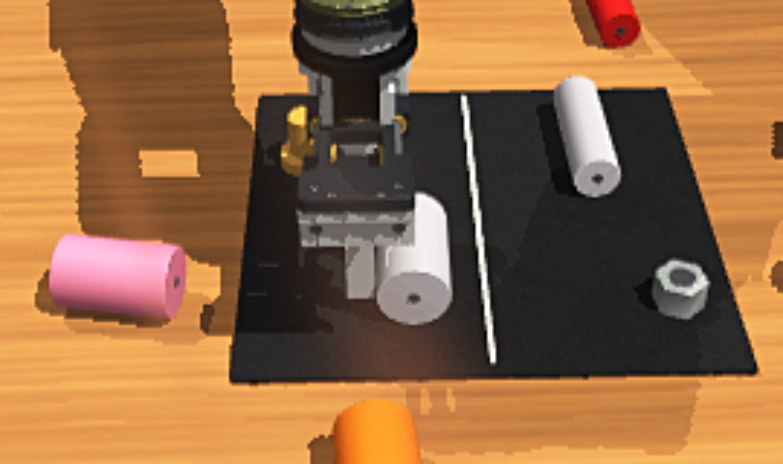

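The bar is rolling with the fingers at about 0.3 N, far below what skidding would need. Its end face is at crop (413,298), still straight. I'll carry on to just short of the line.

{"name": "carry_out", "arguments": {"commands": [[0.57,[2.5,0,0],[0,0,0]],[0.57,[2.5,0,0],[0,0,0]],[0.57,[2.5,0,0],[0,0,0]],[0.57,[2.5,0,0],[0,0,0]],[0.57,[2.5,0,0],[0,0,0]],[0.57,[2.5,0,0],[0,0,0]],[0.57,[2.5,0,0],[0,0,0]],[0.57,[2.5,0,0],[0,0,0]],[0.57,[2.5,0,0],[0,0,0]],[0.57,[2.5,0,0],[0,0,0]]]}}

```text
time_s: 8.22
ee_pos: [0.6295, 0.0153, 0.0155]
eef_rot: [3.142, 0.0, 1.551]
force: [0.2, -0.3, -0.2]
grip_width: 0.0404
grip_force: 0.1
```

{"name": "carry_out", "arguments": {"commands": [[0.57,[2.5,0,0],[0,0,0]],[0.57,[2.5,0,0],[0,0,0]],[0.57,[2.5,0,0],[0,0,0]],[0.57,[2.5,0,0],[0,0,0]],[0.57,[2.5,0,0],[0,0,0]],[0.57,[2.5,0,0],[0,0,0]],[0.57,[2.5,0,0],[0,0,0]],[0.57,[1.5,0,0],[0,0,0]],[0.57,[1,0,0],[0,0,0]],[0.57,[0,0,0],[0,0,0]]]}}

```text
time_s: 9.48
ee_pos: [0.6299, 0.0352, 0.0154]
eef_rot: [-3.142, -0.0, 1.551]
force: [0.7, 0.3, 0.6]
grip_width: 0.0404
grip_force: 0.0
```

{"name": "carry_out", "arguments": {"commands": [[0.57,[-5,0,0],[0,0,0]],[0.57,[-15,0,0],[0,0,0]],[0.57,[-30,0,0],[0,0,0]],[0.57,[0,0,0],[0,0,0]]]}}

```text
time_s: 9.98
ee_pos: [0.6288, -0.0173, 0.0155]
eef_rot: [-3.142, 0.0, 1.548]
force: [-0.3, -0.4, 0.1]
grip_width: 0.0407
grip_force: 0.0
```

```bash
python3 - <<'E'
from h import *
cams={n:ctrl.camera(n) for n in('top','scene')}
print(ctrl.get_obs()['ee_pos'])
fit(cams,'thick_bar',(.629,.068))
for n in cams: print([(np.round(d['at'],3).tolist(),round(d['score'],2)) for d in ctrl.place_of('thick_bar',n)])
c=cams['scene']['img'][190:350,190:460];cv2.imwrite('pics/s3.png',cv2.resize(c,None,fx=2.9,fy=2.9))
E
```

```text
[ 0.62882314 -0.01529935  0.01541523]
thick_bar ['top'] [ 0.6307  0.074  -0.0557] 0.498
thick_bar ['scene'] [ 0.6288  0.0711 -0.0334] 0.029
thick_bar ['top', 'scene'] [ 0.6292  0.0712 -0.0375] 0.536
[([0.633, -0.171, 0.024], 0.92), ([0.813, -0.002, 0.026], 0.72), ([0.628, 0.073, 0.032], 0.63)]
[([0.812, -0.0, 0.024], 0.84), ([0.629, 0.075, 0.032], 0.72), ([0.629, -0.174, 0.028], 0.63)]
```

View pics/s3.png

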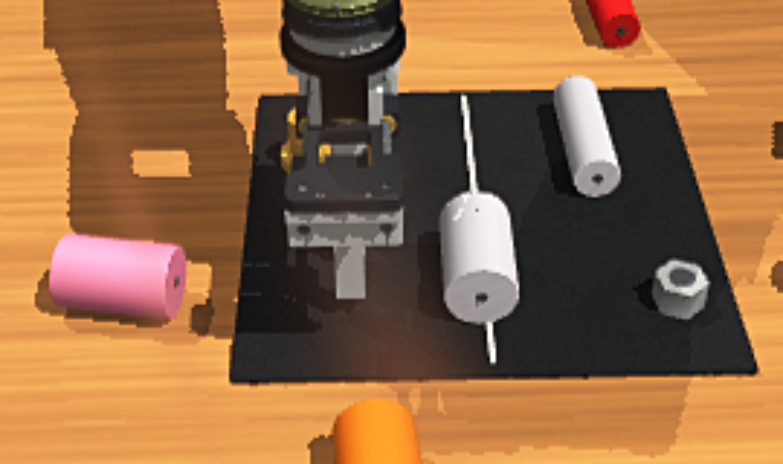

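The thick bar's near end is at crop (482,298), about 5 mm short of the line, and the spot that marked the top has turned. Contact is well behaved, so I'll finish the last few mm, back off and move across to the thin bar's outer side.

{"name": "carry_out", "arguments": {"commands": [[0.57,[25,0,0],[0,0,0]],[0.57,[15,0,0],[0,0,0]],[0.57,[2.5,0,0],[0,0,0]],[0.57,[2.5,0,0],[0,0,0]],[0.57,[2.5,0,0],[0,0,0]],[0.57,[2.5,0,0],[0,0,0]],[0.57,[2.5,0,0],[0,0,0]],[0.57,[2,0,0],[0,0,0]],[0.57,[1,0,0],[0,0,0]],[0.57,[1,0,0],[0,0,0]]]}}

```text
time_s: 11.52
ee_pos: [0.63, 0.0417, 0.0154]
eef_rot: [3.142, -0.0, 1.551]
force: [-0.8, -0.9, 0.1]
grip_width: 0.0405
grip_force: 0.2
```

{"name": "carry_out", "arguments": {"commands": [[0.57,[0,0,0],[0,0,0]],[0.57,[0,0,0],[0,0,0]],[0.57,[-5,0,0],[0,0,0]],[0.57,[-20,0,0],[0,0,0]],[0.57,[-15,0,-10],[0,0,0]],[0.57,[0,0,-50],[0,0,0]],[0.57,[0,0,-50],[0,0,0]],[0.57,[45,-30,0],[0,0,0]],[0.57,[45,-30,0],[0,0,0]],[0.57,[45,-30,0],[0,0,0]]]}}

```text
time_s: 12.78
ee_pos: [0.5412, 0.1386, 0.1263]
eef_rot: [3.141, -0.0, 1.55]
force: [0.9, 0.6, -0.7]
grip_width: 0.0401
grip_force: 0.0
```

{"name": "carry_out", "arguments": {"commands": [[0.57,[45,-30,0],[0,0,0]],[0.57,[33,-26,0],[0,0,0]],[0.57,[0,0,0],[0,0,0]]]}}

```text
time_s: 13.15
ee_pos: [0.4867, 0.2185, 0.1264]
eef_rot: [3.141, -0.0, 1.553]
force: [0.3, -1.1, 0.0]
grip_width: 0.0402
grip_force: 0.0
```

```bash
python3 - <<'E'
from h import *
cams={n:ctrl.camera(n) for n in('top','scene')}
print(ctrl.get_obs()['ee_pos'])
fit(cams,'thick_bar',(.629,.076))
c=cams['scene']['img'][190:350,190:460];cv2.imwrite('pics/s4.png',cv2.resize(c,None,fx=2.9,fy=2.9))
E
```

```text
[0.48808757 0.21688647 0.12612258]
no outline thick_bar scene
thick_bar ['top'] [ 0.631   0.0777 -0.0136] 0.037
thick_bar ['top'] [ 0.631   0.0777 -0.0136] 0.037
```

View pics/s4.png

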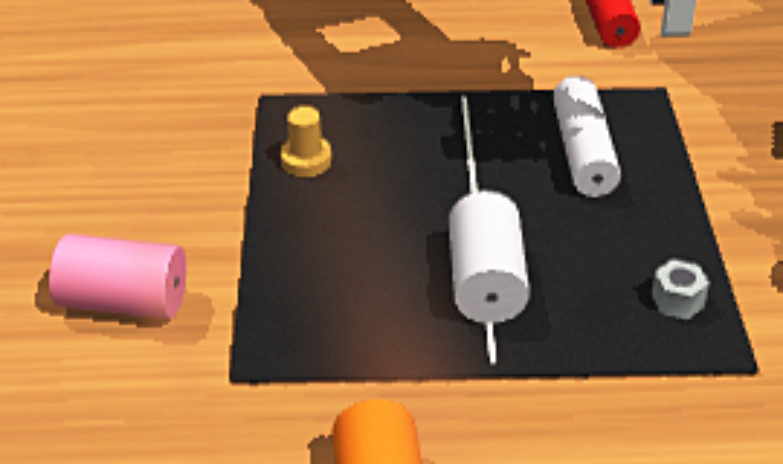

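The thick bar now sits on the line (near face at crop (492,298); the fit gives 1.3 mm off, parallel). The fingers are above the outer side of the thin bar, so next I lower them and push.

{"name": "carry_out", "arguments": {"commands": [[0.57,[0,0,45],[0,0,0]],[0.57,[0,0,40],[0,0,0]],[0.57,[0,0,20],[0,0,0]],[0.57,[0,0,6],[0,0,0]],[0.57,[0,0,0],[0,0,0]],[0.57,[-7,0,0],[0,0,0]],[0.57,[-7,0,0],[0,0,0]],[0.57,[-2.5,0,0],[0,0,0]],[0.57,[-2.5,0,0],[0,0,0]],[0.57,[-2.5,0,0],[0,0,0]]]}}

```text
time_s: 14.6
ee_pos: [0.4871, 0.196, 0.0145]
eef_rot: [3.142, -0.0, 1.551]
force: [0.4, -0.3, -0.1]
grip_width: 0.0405
grip_force: 0.0
```

{"name": "carry_out", "arguments": {"commands": [[0.57,[-2.5,0,0],[0,0,0]],[0.57,[-2.5,0,0],[0,0,0]],[0.57,[-2.5,0,0],[0,0,0]],[0.57,[-2.5,0,0],[0,0,0]],[0.57,[-2.5,0,0],[0,0,0]],[0.57,[-2.5,0,0],[0,0,0]],[0.57,[-2.5,0,0],[0,0,0]],[0.57,[-2.5,0,0],[0,0,0]],[0.57,[-2.5,0,0],[0,0,0]],[0.57,[-2.5,0,0],[0,0,0]]]}}

```text
time_s: 15.85
ee_pos: [0.4866, 0.1709, 0.0145]
eef_rot: [3.142, -0.0, 1.551]
force: [0.5, 0.4, 0.3]
grip_width: 0.0405
grip_force: 0.1
```

```bash
python3 - <<'E'
from h import *
cams={n:ctrl.camera(n) for n in('top','scene')}
y=ctrl.get_obs()['ee_pos'];print(y)
fit(cams,'thin_bar',(.487,y[1]-.028))
c=cams['scene']['img'][190:350,190:460];cv2.imwrite('pics/s5.png',cv2.resize(c,None,fx=2.9,fy=2.9))
E
```

```text
[0.48656471 0.17081854 0.01444706]
thin_bar ['top'] [ 0.5069  0.1348 -0.1838] 0.681
thin_bar ['scene'] [ 0.4828  0.1423 -0.0005] 0.032
thin_bar ['top', 'scene'] [ 0.4835  0.1422 -0.0025] 0.741
```

View pics/s5.png

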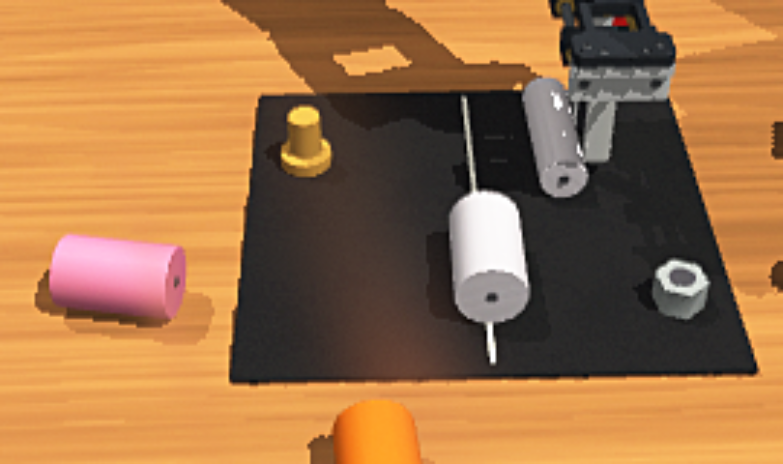

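The thin bar follows the fingers (end face at crop (565,181)), with an offset of 28.5 mm from the TCP, and it's straight. I'll continue to the line and back off.

{"name": "carry_out", "arguments": {"commands": [[0.57,[-2.5,0,0],[0,0,0]],[0.57,[-2.5,0,0],[0,0,0]],[0.57,[-2.5,0,0],[0,0,0]],[0.57,[-2.5,0,0],[0,0,0]],[0.57,[-2.5,0,0],[0,0,0]],[0.57,[-2.5,0,0],[0,0,0]],[0.57,[-2.5,0,0],[0,0,0]],[0.57,[-2.5,0,0],[0,0,0]],[0.57,[-2.5,0,0],[0,0,0]],[0.57,[-2.5,0,0],[0,0,0]]]}}

```text
time_s: 17.3
ee_pos: [0.4861, 0.1459, 0.0145]
eef_rot: [3.142, -0.0, 1.551]
force: [-0.6, -0.6, 0.9]
grip_width: 0.0406
grip_force: 0.1
```

{"name": "carry_out", "arguments": {"commands": [[0.57,[-2.5,0,0],[0,0,0]],[0.57,[-2.5,0,0],[0,0,0]],[0.57,[-2.5,0,0],[0,0,0]],[0.57,[-2.5,0,0],[0,0,0]],[0.57,[-2.5,0,0],[0,0,0]],[0.57,[-2.5,0,0],[0,0,0]],[0.57,[-2.5,0,0],[0,0,0]],[0.57,[-2.5,0,0],[0,0,0]],[0.57,[-2.5,0,0],[0,0,0]],[0.57,[-2.5,0,0],[0,0,0]]]}}

```text
time_s: 18.55
ee_pos: [0.4856, 0.1209, 0.0144]
eef_rot: [-3.142, 0.0, 1.551]
force: [-0.2, 0.4, 0.2]
grip_width: 0.0402
grip_force: 0.1
```

{"name": "carry_out", "arguments": {"commands": [[0.57,[-2.5,0,0],[0,0,0]],[0.57,[-2.5,0,0],[0,0,0]],[0.57,[-2.5,0,0],[0,0,0]],[0.57,[-2,0,0],[0,0,0]],[0.57,[-1.5,0,0],[0,0,0]],[0.57,[-1,0,0],[0,0,0]],[0.57,[-1,0,0],[0,0,0]],[0.57,[0,0,0],[0,0,0]],[0.57,[0,0,0],[0,0,0]],[0.57,[5,0,0],[0,0,0]]]}}

```text
time_s: 19.8
ee_pos: [0.4854, 0.1131, 0.0144]
eef_rot: [-3.142, 0.0, 1.55]
force: [-0.7, -0.0, 0.1]
grip_width: 0.0404
grip_force: 0.0
```

{"name": "carry_out", "arguments": {"commands": [[0.57,[20,0,0],[0,0,0]],[0.57,[30,0,0],[0,0,0]],[0.57,[40,0,-5],[0,0,0]],[0.57,[10,0,-50],[0,0,0]],[0.57,[0,0,-50],[0,0,0]],[0.57,[40,0,0],[0,0,0]],[0.57,[30,0,0],[0,0,0]],[0.57,[0,0,0],[0,0,0]]]}}

```text
time_s: 20.8
ee_pos: [0.4884, 0.2846, 0.1192]
eef_rot: [-3.141, -0.0, 1.553]
force: [-0.3, 0.3, -0.8]
grip_width: 0.0405
grip_force: 0.0
```

```bash
python3 - <<'E'
from h import *
cams={n:ctrl.camera(n) for n in('top','scene')}
o=ctrl.get_obs();print(o['ee_pos'],o['time_s'])
fit(cams,'thick_bar',(.63,.077));fit(cams,'thin_bar',(.487,.079))
a=cams['top']['img'][150:310,200:370];b=cams['scene']['img'][200:340,250:470]
cv2.imwrite('pics/end.png',np.hstack([cv2.resize(a,(390,400)),cv2.resize(b,(400,400))]))
E
```

```text
[0.48855321 0.28278246 0.11914798] 20.9
thick_bar ['top'] [ 0.6311  0.0776 -0.0164] 0.039
thick_bar ['scene'] [ 0.6279  0.0783 -0.0648] 0.047
thick_bar ['top', 'scene'] [ 0.6306  0.0775 -0.038 ] 0.116
thin_bar ['top'] [0.4871 0.0802 0.0048] 0.035
thin_bar ['scene'] [0.4805 0.081  0.0017] 0.123
thin_bar ['top', 'scene'] [0.4866 0.0803 0.0033] 0.171
```

View pics/end.png

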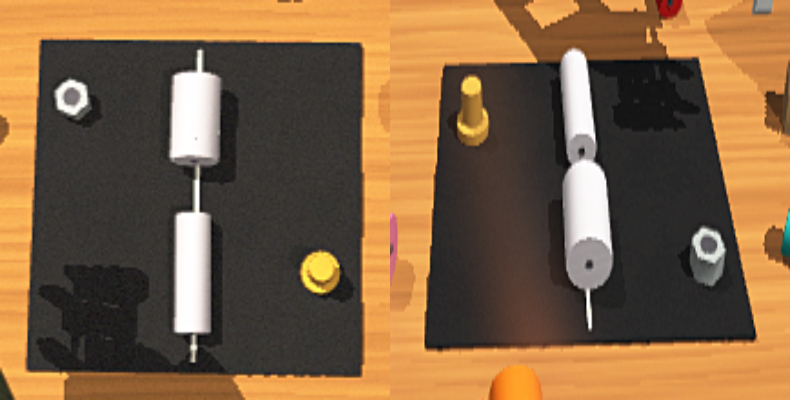

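Both bars lie on the line: thick at left-panel (197,115), thin at (192,272). They're about 1–2 mm off it and parallel, and the nut and bushing haven't moved. I'm handing in.

```bash
python3 -c "
from station import ctrl
print(ctrl.hand_in())"
```

```text
the job is handed in; nothing more can be done
None
```

Both white bars were pushed onto the white line with the fingertips and the job is handed in at about 21 s: by camera they rest 1–2 mm off the line and parallel to it, the nut and bushing look unmoved, and rolling was inferred from low push forces and not measured.

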